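Assemble the tiered dessert stand

TASK

Put the dessert stand together in the middle of the round cork mat, from the bottom up: first the large tier on the mat, then the middle tier fully down on the large tier's post, then the small tier on the middle one, and last the wooden top knob on the small tier's post. Leave it standing upright and at rest, let go of everything, and do not disturb the jigger, the tealight or the tent card.

Things in the scene. Friction and masses are not known exactly. Their poses are not given: they have to be found in the camera images.
- large_tier: dark round wooden plate, the largest of three, 160 mm across, 0.35 kg, loose. Over its origin (centre of the underside, z up): steel foot 52 mm wide 0-14 mm, plate 14-20 mm, raised edge to 24; central steel post to grip, 28 mm wide, 20-74; spigot 11 mm wide, tip 5 mm, 74-86. Hole under the foot, 17 mm wide, 14 deep, drops over the spigot below; foot rests on that post's top, 74 mm over the lower origin
- middle_tier: dark round wooden plate, the middle-sized of three, 125 mm across, 0.25 kg, loose. Over its origin (centre of the underside, z up): steel foot 52 mm wide 0-14 mm, plate 14-20 mm, raised edge to 24; central steel post to grip, 28 mm wide, 20-74; spigot 11 mm wide, tip 5 mm, 74-86. Hole under the foot, 17 mm wide, 14 deep, drops over the spigot below; foot rests on that post's top, 74 mm over the lower origin
- small_tier: dark round wooden plate, the smallest of three, 90 mm across, 0.18 kg, loose. Over its origin (centre of the underside, z up): steel foot 52 mm wide 0-14 mm, plate 14-20 mm, raised edge to 24; central steel post to grip, 28 mm wide, 20-74; spigot 11 mm wide, tip 5 mm, 74-86. Hole under the foot, 17 mm wide, 14 deep, drops over the spigot below; foot rests on that post's top, 74 mm over the lower origin
- top_knob: plain round knob, 30 mm across, 44 mm high: steel foot ring to 14 mm, dark wood above, straight-sided to 38 mm, then tapered. Hole in its underside as in the tiers (17 mm wide, 14 mm deep); it goes over the small tier's spigot until it rests on the post's top. Origin: centre of its underside, z up. Loose, 0.09 kg
- cork_mat: flat round cork mat, 120 mm across and 6 mm thick, fixed to the worktop. Origin: centre of its underside, on the worktop
- jigger: bystander, to be left alone: steel hourglass-shaped measure, 43 mm across, 73 mm high, loose. Origin: centre of its underside
- tealight: bystander, to be left alone: small candle in a metal cup, 38 mm across, 17 mm high, loose. Origin: centre of its underside
- tent_card: bystander, to be left alone: small folded white card, 35 x 75 mm, 42 mm high, loose. Origin: centre of its underside

How it is judged:
On the way, in this order (a step that is already met when the one before it is completed fails the run):
1. the large tier stands in the middle of the cork mat (horizontal distance between large_tier and cork_mat below 0.015 m and z of large_tier in the frame of cork_mat between 0.002 and 0.01 m and angle between large_tier's own z axis and vertical below 0.06 rad), for 0.2 s.
2. the middle tier is seated on the large tier's post (horizontal distance between middle_tier and large_tier below 0.008 m and z of middle_tier in the frame of large_tier between 0.07 and 0.078 m and angle between middle_tier's own z axis and vertical below 0.06 rad), for 0.2 s.
3. the small tier is seated on the middle tier's post (horizontal distance between small_tier and middle_tier below 0.008 m and z of small_tier in the frame of middle_tier between 0.07 and 0.078 m and angle between small_tier's own z axis and vertical below 0.06 rad), for 0.2 s.
4. the top knob is seated on the small tier's post (horizontal distance between top_knob and small_tier below 0.008 m and z of top_knob in the frame of small_tier between 0.07 and 0.078 m and angle between top_knob's own z axis and vertical below 0.06 rad), for 0.2 s.
At the end, for the whole second after the job is handed in: Large tier within 15 mm of the cork mat's centre; middle tier on large, small on middle, knob on small, each within 8 mm of the axis below; every piece within 4 mm of fully seated, upright within 0.06 rad and at rest (all of step 1 and all of step 2 and all of step 3 and all of step 4 and linear speed of each of large_tier, middle_tier, small_tier, top_knob below 0.02 m/s and angular speed of each of large_tier, middle_tier, small_tier, top_knob below 0.2 rad/s); the robot touches nothing.
It fails at once if the jigger is moved by more than 15 mm or tipped over (distance of jigger from where it was at the start of the episode above 0.015 m or angle between jigger's own z axis and vertical above 0.3 rad).
It fails at once if the tealight is moved by more than 15 mm or tipped over (distance of tealight from where it was at the start of the episode above 0.015 m or angle between tealight's own z axis and vertical above 0.3 rad).
It fails at once if the tent card is moved by more than 15 mm or tipped over (distance of tent_card from where it was at the start of the episode above 0.015 m or angle between tent_card's own z axis and vertical above 0.3 rad).
It also fails if it takes over 131 s, if anything falls off the work surface, if the arm or the gripper's body presses on something with over 40 N, if the wrist force passes 120 N, or if a joint passes its speed limit or range.

ROBOT

A 6-joint arm with a two-finger parallel gripper is mounted at the origin on a cart in front of the work surface, level with it; the furniture and walls round the work are solid. World frame = base frame: x ahead of the robot, y to its left, z up, the work surface at z = 0. Lengths are in m, angles in rad, forces in N, time in s.
With the tool pointing down it reaches from about 0.25 to 0.8 m from the base axis. Payload 3.9 kg.
Tool frame: the origin (TCP) lies on the centre line of the jaws, within the pads' length; the fingertips stand bot.finger_overhang ahead of it and the grasp point (between the pads) lies 6 mm ahead of it (bot.finger_overhang is the distance from the TCP to the fingertips, in m); z points along the fingers, y is the line along which they close (so a half turn about z gives the same grasp; the last joint's range is limited). The gripper opens to 85 mm and grips with 20 to 120 N. Pads are 22 mm wide; open, the fingers measure 114 mm over their backs; the gripper's body (76 mm by 85 mm) begins 54 mm behind the grasp point. The pads swing forward as they close: fully open they stand 13 mm farther back than shut.
Start: joints at [1.275, 0.26, -0.138, 1.173, 0, 1.571], TCP at [0.153, 0.502, 0.256] pointing down, gripper open.
Joint ranges: [-2.78, 2.78], [-0.83, 1.72], [-1.28, 1.37], [-1.9, 2.12], [-1.57, 1.48], [-3.14, 3.14]. Speed limits (rad/s): [2.57, 2.57, 3.14, 3.14, 3.14, 3.14].

INTERFACE

Orientations are given as [roll, pitch, yaw] about the fixed x, y, z axes, in that order (R = Rz(yaw) Ry(pitch) Rx(roll)).
In Python, from rig import bot gives the robot as it stands.
- The arm moves only by the tool jog_arm, never from a script. Its argument "deltas" is a list of rows, each a list of 5 numbers: the shift along the tool's x, y, z in cm, then the turn about the tool's z in rad, then the opening, from -1 (shut) to 1 (fully open). A call has 1 to 12 rows; each row is the pose to reach, as a shift and turn from the pose commanded when the call began, along the tool's axes at that moment; what a row does not reach only later rows make up. A row lasts 1/10 s, in which the tool goes at most 50 mm and 8.59 degrees, less where a joint would pass 70% of its speed; a pose out of reach is approached as far as the arm can. A call with a gripper value outside its range is refused whole. The fingers move at their own pace and stop on an object; "force" is the grip in N (left out, the last holds). Time passes only in rows, so rows that repeat a pose let the fingers close. It gives the time, the measured TCP pose, the force, the opening and the grip force at its end, in the units of the state.
- bot.get_obs(): the state, without advancing time (a new reading comes with each control period).
- bot.grab_frame(name): name is "scene" or "side" or "wrist"; returns a dict with "frame" (400x640x3 uint8, blue, green, red), "fx", "fy", "cx", "cy" (pixels), "eye" and "rotation" of the camera in the world. Camera axes: x right, y up, looking along -z (the intrinsics and any distortion apply to the point x, -y, -z); pixel columns grow to the right and rows downward; lengths in m; the calibration is good to about 2 mm. A picture is of the moment at which its call begins. There is no depth.
- bot.finish_job(): hands the job in; it is judged then, once.
The state is a dict: "clock": time; "joint_positions": joint angles; "joint_vel": joint speeds; "joint_torque": joint torques, N m; "eef_pos": TCP position; "orientation": TCP orientation; "ft_force": force on the tool from outside, world axes, zero at the start; "wrist_torque": the same for the moment, N m; "grip_width": finger opening in m; "finger_force": force on a finger pad.
Only numpy, scipy, OpenCV 4.12 (cv2) and the standard library are available. Lean on these libraries where they do the work, as an engineer would, in place of code of your own. Each camera call takes 0.05 s, during which the arm holds its last target. There are 200 camera calls.

## Working session

There is one attempt and no reset: what is moved stays moved. The work goes in short steps, Python scripts to look and compute and a tool call to move; the robot and the scene stay as the last step left them, time stands still between calls to the robot, and variables do not carry over. Pictures are saved under pics/ and viewed, at most 17 in all, crops included, and the job is handed in when it is done.

Besides the shell and the picture viewer there is one more tool, called after ">>>" as name(argument=value, ...), one argument or row to a line, values as JSON. jog_arm: Moves the arm, as the interface text tells. Its arguments: {"type":"object","properties":{"deltas":{"type":"array"},"force":{"type":"number"}},"required":["deltas"]}

```bash
mkdir -p pics; ls; python3 - <<'E'
from rig import bot
import cv2
o=bot.get_obs()
print({k:o[k] for k in('clock','eef_pos','orientation','grip_width','ft_force')},bot.finger_overhang)
for n in('scene','side'):
    f=bot.grab_frame(n); cv2.imwrite(f'pics/{n}0.png',f['frame'])
    print(n,{k:v for k,v in f.items() if k!='frame'})
E
```

```text
pics
{'clock': 0.0, 'eef_pos': array([0.15286703, 0.50156461, 0.25545302]), 'orientation': array([-3.13961121e+00,  1.69433088e-05,  2.84575146e+00]), 'grip_width': 0.08522295964758222, 'ft_force': array([-0.2840548 , -0.30128921,  0.47681435])} 0.025
scene {'fx': 452.2767607190776, 'fy': 452.2767607190776, 'cx': 317.4825316988009, 'cy': 200.12599211002473, 'eye': array([-0.13273098, -0.63272808,  0.53679207]), 'rotation': array([ 1.09514421,  0.01982784, -0.85412118])}
side {'fx': 482.02794512605965, 'fy': 482.02794512605965, 'cx': 323.9016318470763, 'cy': 208.70568479495572, 'eye': array([ 0.46177048, -1.00484948,  0.92504492]), 'rotation': array([ 0.85078081, -0.0222693 , -0.12259475])}
```

View pics/scene0.png

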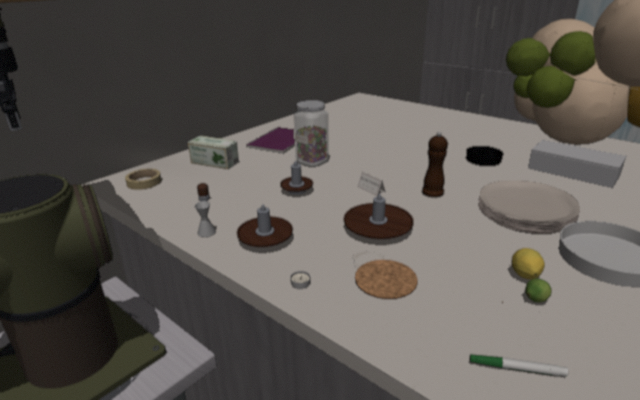

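View pics/side0.png

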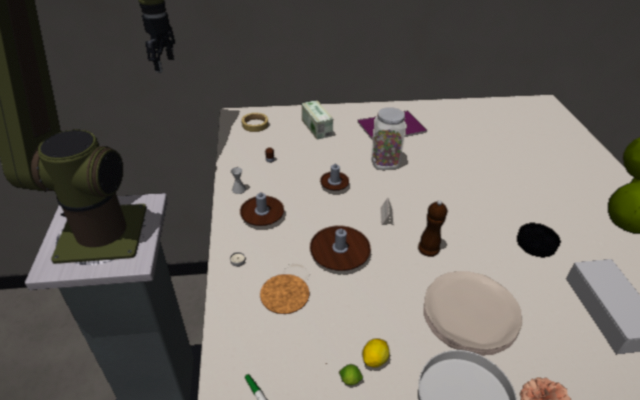

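The scene view shows the mat at (386,278), large tier (378,221), middle tier (265,232), small tier (297,184), knob just behind the jigger (204,190), tealight (300,279) and tent card (371,184). The side view has the mat at (285,293), large (340,248), middle (262,211), small (335,181), knob (269,154), jigger (238,180), tealight (238,258) and card (387,212).

```bash
cat > h.py <<'E'
from rig import bot
import cv2, numpy as np
from scipy.spatial.transform import Rotation as Ro
def grab(n):
    return bot.grab_frame(n)
def ray(f,u,v):
    d=np.array([(u-f['cx'])/f['fx'],-(v-f['cy'])/f['fy'],-1.])
    return np.array(f['eye']),Ro.from_euler('xyz',f['rotation']).as_matrix()@d
def plane(f,u,v,z):
    e,d=ray(f,u,v); return (e+d*(z-e[2])/d[2])
def proj(f,p):
    q=Ro.from_euler('xyz',f['rotation']).as_matrix().T@(np.asarray(p)-f['eye'])
    return np.array([f['cx']+f['fx']*q[0]/-q[2],f['cy']-f['fy']*q[1]/-q[2]])
def tri(*fuv):
    A=np.zeros((3,3));b=np.zeros(3)
    for f,u,v in fuv:
        e,d=ray(f,u,v);d=d/np.linalg.norm(d);P=np.eye(3)-np.outer(d,d);A+=P;b+=P@e
    return np.linalg.solve(A,b)
def blob(f,lo,hi,uv,r,k=3):
    """contour centre (ellipse) of the HSV-mask blob near uv, holes closed"""
    m=cv2.inRange(cv2.cvtColor(f['frame'],cv2.COLOR_BGR2HSV),lo,hi)
    w=np.zeros_like(m);cv2.circle(w,tuple(map(int,uv)),r,255,-1)
    m=cv2.morphologyEx(m&w,cv2.MORPH_CLOSE,np.ones((k,k),np.uint8))
    cs,_=cv2.findContours(m,cv2.RETR_EXTERNAL,cv2.CHAIN_APPROX_NONE)
    c=max(cs,key=cv2.contourArea)
    return cv2.fitEllipse(cv2.convexHull(c)),cv2.contourArea(c),c
def tool(o,p):
    """world point -> shift in tool axes (cm) from current TCP"""
    return np.round(Ro.from_euler('xyz',o['orientation']).as_matrix().T@(np.asarray(p)-o['eef_pos'])*100,2)
E
python3 - <<'E'
from h import *
S,T=grab('scene'),grab('side')
wood=((0,60,10),(15,255,110)); cork=((5,80,110),(20,255,255))
items={'large':(wood,(378,221),40,(340,248),36,.022),'middle':(wood,(265,233),32,(262,211),26,.022),'small':(wood,(297,185),20,(335,181),18,.022),'mat':(cork,(386,278),36,(285,293),30,.006),'knob':(wood,(204,188),10,(269,154),9,.03)}
for n,(c,a,ra,b,rb,z) in items.items():
    out=[]
    for f,uv,r in((S,a,ra),(T,b,rb)):
        e,A,_=blob(f,*c,uv,r,7); p=plane(f,*e[0],z); out.append(p); print(n,np.round(e[0]+e[1],1),int(A),np.round(p,4))
# hand pixels
for n,a,b in(('jigger',(204,215),(238,180)),('tealight',(300,278),(238,258)),('card',(371,184),(387,212)),('largetip',(379,197),(341,230)),('midtip',(263,207),(261,194)),('smalltip',(297,163),(336,166)),('paper',(368,261),(296,270))):
    print(n,np.round(tri((S,*a),(T,*b)),3))
E
```

```text
large [378.1 220.9  35.3  69.3] 1567 [ 0.6231 -0.1433  0.022 ]
large [339.8 248.   44.7  60.5] 2069 [ 0.6299 -0.1432  0.022 ]
middle [264.5 231.5  29.7  55.7] 963 [0.4272 0.0234 0.022 ]
middle [261.6 210.6  29.8  43.8] 769 [0.432  0.0237 0.022 ]
small [296.3 183.7  14.8  31.5] 210 [0.6509 0.1388 0.022 ]
small [334.4 180.8  18.9  28.4] 261 [0.6552 0.1396 0.022 ]
mat [385.8 278.2  36.5  61.7] 1691 [ 0.4739 -0.2635  0.006 ]
mat [284.3 293.5  39.6  49.2] 1486 [ 0.4776 -0.2647  0.006 ]
knob [202.4 189.3  10.2  12.6] 82 [0.4614 0.2948 0.03  ]
knob [269.3 152.8   9.   10.2] 51 [0.4642 0.295  0.03  ]
jigger [0.366 0.152 0.042]
tealight [ 0.367 -0.14   0.009]
card [ 0.786 -0.009  0.015]
largetip [ 0.632 -0.136  0.078]
midtip [0.434 0.029 0.078]
smalltip [0.658 0.139 0.079]
paper [ 0.512 -0.192 -0.002]
```

>>> jog_arm(
  deltas=[
    [-5, -3.7, 0, 0.1, 1],
    [-9, -6.7, 0, 0.2, 1],
    [-13, -9.7, 0, 0.33, 1],
    [-17, -12.7, 0, 0.45, 1],
    [-21, -15.7, 0, 0.6, 1],
    [-25, -18.7, 0, 0.7, 1],
    [-29, -21.7, 0, 0.85, 1],
    [-33, -24.7, 0, 1.0, 1],
    [-37, -27.7, 0, 1.1, 1],
    [-41, -30.7, 0, 1.2, 1],
    [-45, -33.6, 0, 1.275, 1],
    [-48, -35.9, 0, 1.275, 1],
  ],
)

```text
clock: 1.4
eef_pos: [0.5085, 0.0169, 0.2563]
orientation: [3.141, -0.0, 1.569]
ft_force: [2.0, 0.5, -0.1]
grip_width: 0.0851
finger_force: 0.0
```

```bash
python3 - <<'E'
from h import *
o=bot.get_obs();print(o['clock'],o['eef_pos'],o['orientation'],o['joint_positions'],tool(o,[.627,-.143,.22]))
E
```

```text
1.4 [0.50845138 0.01686554 0.25625933] [ 3.14135331e+00 -2.55085731e-04  1.56911521e+00] [ 3.30150351e-02  2.32047947e-01 -1.76367235e-01  1.16213309e+00
  2.46629442e-04  1.60549254e+00] [-15.97  11.88   3.62]
```

>>> jog_arm(
  deltas=[
    [-4, 3, 0.9, 0, 1],
    [-8, 6, 1.8, 0, 1],
    [-12, 9, 2.7, 0, 1],
    [-16, 11.9, 3.6, 0, 1],
    [-16, 11.9, 3.6, 0, 1],
    [-16, 11.9, 3.6, 0, 1],
  ],
)

```text
clock: 2.0
eef_pos: [0.6264, -0.1422, 0.2187]
orientation: [-3.139, -0.001, 1.569]
ft_force: [-0.1, 0.1, -0.2]
grip_width: 0.0853
finger_force: 0.0
```

```bash
python3 - <<'E'
from h import *
f=grab('wrist');o=bot.get_obs();print(o['eef_pos'],{k:v for k,v in f.items() if k!='frame'})
cv2.imwrite('pics/w1.png',f['frame'])
for p in([.627,-.143,.022],[.627,-.143,.086],[.476,-.264,.006]):print(proj(f,p))
E
```

```text
[ 0.62596402 -0.14111935  0.21951918] {'fx': 278.56238971635656, 'fy': 278.56238971635656, 'cx': 317.87712535548815, 'cy': 199.99850677012404, 'eye': array([ 0.62689417, -0.07176019,  0.33724023]), 'rotation': array([-0.2809096 ,  0.00301395, -0.00197187])}
[318.91012207 183.640208  ]
[318.94760199 198.71461189]
[205.93670086 269.652732  ]
```

View pics/w1.png

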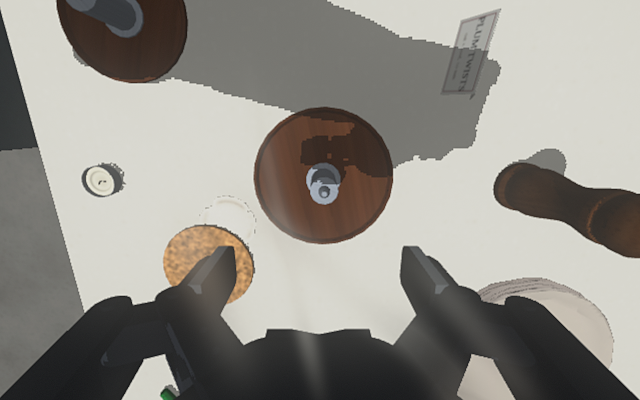

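The large plate is at (323,175) px with its spigot at (324,192). The white disc by the mat looks flat, and the fingers are at (225,270) and (412,270).

```bash
python3 - <<'E'
from h import *
f=grab('wrist');o=bot.get_obs()
m=cv2.inRange(cv2.cvtColor(f['frame'],cv2.COLOR_BGR2HSV),(0,60,10),(15,255,150))
e,A,_=blob(f,(0,60,10),(15,255,150),(323,175),78,9)
print(e,A,plane(f,*e[0],.023),plane(f,324,192,.085), plane(f,228,218,0))
print(tool(o,list(plane(f,*e[0],.023)[:2])+[.06]))
E
```

```text
((323.357421875, 175.95277404785156), (135.68748474121094, 138.12843322753906), 85.72122955322266) 14221.0 [ 0.63175449 -0.13279877  0.023     ] [ 0.63135623 -0.13584818  0.085     ] [ 0.50959898 -0.19233022  0.        ]
[ 0.75  0.61 16.02]
```

>>> jog_arm(
  deltas=[
    [0.6, 0.6, 3, 0, 1],
    [0.6, 0.6, 6, 0, 1],
    [0.6, 0.6, 8, 0, 1],
    [0.6, 0.6, 8, 0, 1],
    [0.6, 0.6, 8, 0, 1],
  ],
)

```text
clock: 2.6
eef_pos: [0.6322, -0.134, 0.1414]
orientation: [3.141, -0.0, 1.572]
ft_force: [1.0, 0.2, 0.2]
grip_width: 0.0853
finger_force: 0.0
```

```bash
python3 - <<'E'
from h import *
f=grab('wrist');o=bot.get_obs();print(o['eef_pos'])
cv2.imwrite('pics/w2.png',f['frame'])
e,A,_=blob(f,(0,60,10),(15,255,150),(320,120),140,9)
print(e,plane(f,*e[0],.023),proj(f,[.631,-.135,.085]),proj(f,[.631,-.135,.074]))
E
```

```text
[ 0.63298452 -0.13438834  0.14217123]
((317.558837890625, 189.525146484375), (147.05430603027344, 184.47601318359375), 92.2115478515625) [ 0.63180605 -0.12236704  0.023     ] [316.19725788 229.95776265] [316.29342074 224.0685318 ]
```

View pics/w2.png

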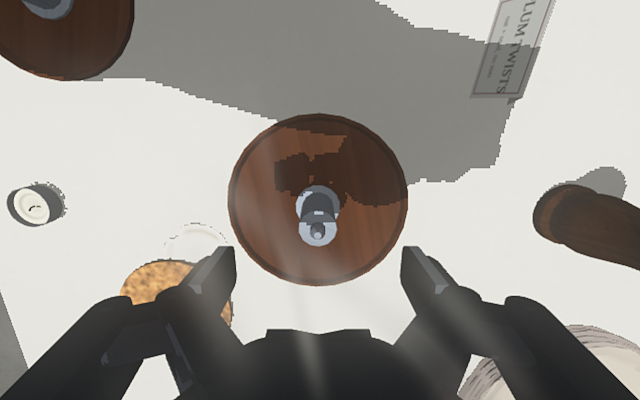

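The spigot tip is at (318,234) px, centred between the fingers, and the plate is centred near (318,199). I'll descend and grip.

>>> jog_arm(
  deltas=[
    [-0.1, -0.1, 3, 0, 1],
    [-0.1, -0.1, 6, 0, 1],
    [-0.1, -0.1, 8.2, 0, 1],
    [-0.1, -0.1, 8.2, 0, 1],
    [-0.1, -0.1, 8.2, 0, -1],
    [-0.1, -0.1, 8.2, 0, -1],
    [-0.1, -0.1, 8.2, 0, -1],
    [-0.1, -0.1, 8.2, 0, -1],
    [-0.1, -0.1, 8.2, 0, -1],
    [-0.1, -0.1, 8.2, 0, -1],
    [-0.1, -0.1, 8.2, 0, -1],
    [-0.1, -0.1, 8.2, 0, -1],
  ],
  force=60,
)

```text
clock: 3.85
eef_pos: [0.6322, -0.1363, 0.0598]
orientation: [3.14, 0.0, 1.571]
ft_force: [-1.6, 1.2, 5.8]
grip_width: 0.0267
finger_force: 58.8
```

>>> jog_arm(
  deltas=[
    [0, 0, -3, 0, -1],
    [0, 0, -6, 0, -1],
    [-3, -3.8, -6, 0, -1],
    [-6, -7.5, -6, 0, -1],
    [-9, -11.2, -6, 0, -1],
    [-12.2, -15.1, -6, 0, -1],
    [-12.2, -15.1, -6, 0, -1],
    [-12.2, -15.1, -6, 0, -1],
    [-12.2, -15.1, -6, 0, -1],
  ],
)

```text
clock: 4.75
eef_pos: [0.4812, -0.2579, 0.1183]
orientation: [3.141, -0.0, 1.571]
ft_force: [-0.4, 0.5, -2.6]
grip_width: 0.0268
finger_force: 60.7
```

```bash
python3 - <<'E'
from h import *
o=bot.get_obs();print(o['eef_pos'],o['ft_force'])
T=grab('side');S=grab('scene');w=grab('wrist')
cv2.imwrite('pics/a.png',np.hstack([w['frame'][:, 100:540],T['frame'][150:350,150:450].repeat(2,0).repeat(2,1)[:, :360]]))
E
```

```text
[ 0.48118926 -0.25794725  0.11829626] [-0.40994052  0.51826799 -2.6397711 ]
```

View pics/a.png

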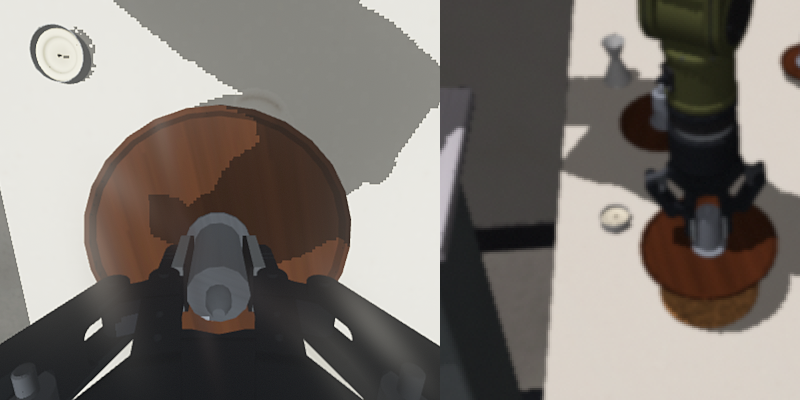

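The tier is held upright, with its post and spigot between the pads at (218,270) in the wrist view. The side view shows it over the mat. I'll lower it now.

>>> jog_arm(
  deltas=[
    [0, 0, 2, 0, -1],
    [0, 0, 4, 0, -1],
    [0, 0, 4.7, 0, -1],
    [0, 0, 5.2, 0, -1],
    [0, 0, 5.2, 0, -1],
    [0, 0, 5.2, 0, -1],
  ],
)

```text
clock: 5.5
eef_pos: [0.4814, -0.2583, 0.0669]
orientation: [3.14, 0.001, 1.571]
ft_force: [0.2, 0.1, -2.9]
grip_width: 0.0269
finger_force: 60.6
```

>>> jog_arm(
  deltas=[
    [0, 0, 0.1, 0, -1],
    [0, 0, 0.1, 0, -1],
    [0, 0, 0.1, 0, 0.2],
    [0, 0, 0.1, 0, 1],
    [0, 0, 0.1, 0, 1],
    [0, 0, 0.1, 0, 1],
    [0, 0, -3, 0, 1],
    [0, 0, -7, 0, 1],
    [0, 0, -11, 0, 1],
    [0, 0, -14, 0, 1],
    [0, 0, -14, 0, 1],
    [0, 0, -14, 0, 1],
  ],
)

```text
clock: 6.7
eef_pos: [0.4809, -0.2584, 0.207]
orientation: [3.14, 0.001, 1.571]
ft_force: [-0.4, 0.8, -0.4]
grip_width: 0.0855
finger_force: 0.0
```

```bash
python3 - <<'E'
from h import *
o=bot.get_obs();print(o['eef_pos'],o['ft_force'])
w=grab('wrist');cv2.imwrite('pics/b.png',w['frame'])
for y in(.2583,):
  print([proj(w,[.4814,-y,z]) for z in(.080,.092,.029)])
print(tool(o,[.432,.0275,.20]))
E
```

```text
[ 0.4809261  -0.25840041  0.20697223] [-0.41401599  0.78833543 -0.37208612]
[array([318.253866 , 199.3169228]), array([318.28605707, 203.10909273]), array([318.14425734, 186.4048144 ])]
[28.59 -4.9   0.66]
```

View pics/b.png

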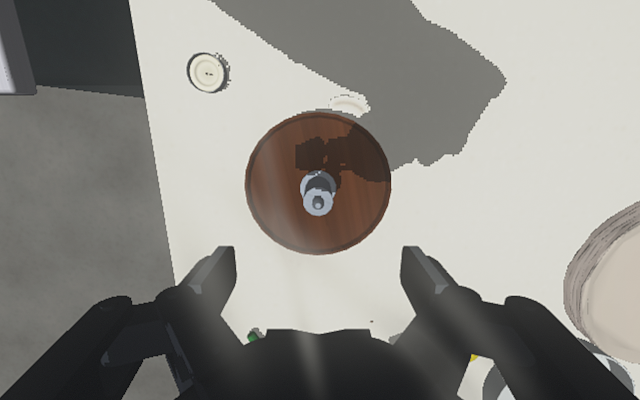

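Large tier on the mat: spigot (318,202) px, plate centre (318,183), upright. Next is the middle tier.

>>> jog_arm(
  deltas=[
    [4, -0.7, 0.1, 0, 1],
    [8.5, -1.4, 0.2, 0, 1],
    [13, -2.1, 0.3, 0, 1],
    [17.5, -2.8, 0.4, 0, 1],
    [22, -3.5, 0.5, 0, 1],
    [26, -4.3, 0.6, 0, 1],
    [28.7, -4.7, 0.7, 0, 1],
    [28.7, -4.7, 0.7, 0, 1],
    [28.7, -4.7, 0.7, 0, 1],
    [28.7, -4.7, 0.7, 0, 1],
  ],
)

```text
clock: 7.75
eef_pos: [0.4332, 0.0282, 0.1985]
orientation: [-3.14, 0.001, 1.57]
ft_force: [0.2, -0.8, 0.2]
grip_width: 0.0855
finger_force: 0.0
```

```bash
cat >> h.py <<'E'
def spig(w,c,z,r=40):
    """bright steel spigot/post top near c: centroid of low-saturation dim-blue pixels -> listed"""
    h=cv2.cvtColor(w['frame'],cv2.COLOR_BGR2HSV)
    m=cv2.inRange(h,(90,25,60),(130,255,255));k=np.zeros_like(m);cv2.circle(k,c,r,255,-1);m&=k
    cs,_=cv2.findContours(m,cv2.RETR_EXTERNAL,cv2.CHAIN_APPROX_NONE);b=cv2.boundingRect(max(cs,key=cv2.contourArea))
    return b
E
python3 - <<'E'
from h import *
o=bot.get_obs();print(o['eef_pos'])
w=grab('wrist');cv2.imwrite('pics/c.png',w['frame'])
print(spig(w,(318,190),.08), proj(w,[.434,.0285,.086]))
b=cv2.imread('pics/b.png');print(spig({'frame':b},(318,190),.08))
E
```

```text
[0.43316697 0.02821618 0.19849571]
(300, 172, 36, 42) [319.15364168 203.73051155]
(300, 173, 35, 42)
```

View pics/c.png

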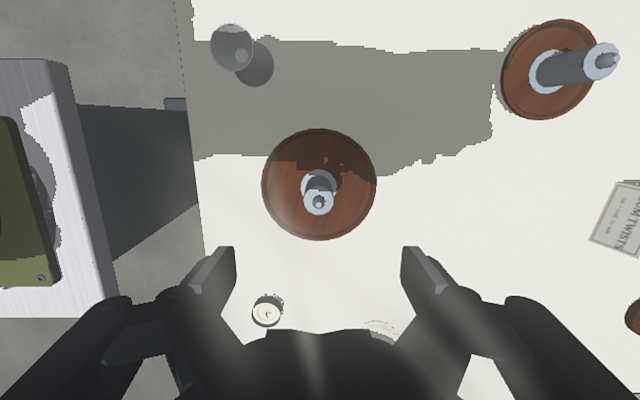

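The middle spigot is at (319,202) px, which matches the placed large tier, so the TCP is over its axis. I'll descend and grip.

>>> jog_arm(
  deltas=[
    [0, 0, 4, 0, 1],
    [0, 0, 8, 0, 1],
    [0, 0, 12, 0, 1],
    [0, 0, 13.8, 0, 1],
    [0, 0, 13.8, 0, 1],
    [0, 0, 13.8, 0, -1],
    [0, 0, 13.8, 0, -1],
    [0, 0, 13.8, 0, -1],
    [0, 0, 13.8, 0, -1],
    [0, 0, 13.8, 0, -1],
    [0, 0, 13.8, 0, -1],
    [0, 0, 13.8, 0, -1],
  ],
)

```text
clock: 9.0
eef_pos: [0.4343, 0.0289, 0.0623]
orientation: [3.14, 0.0, 1.571]
ft_force: [-0.5, -0.6, 6.6]
grip_width: 0.0267
finger_force: 58.5
```

>>> jog_arm(
  deltas=[
    [0, 0, 0, 0, -1],
    [0, 0, -4, 0, -1],
    [0, 0, -8, 0, -1],
    [0, 0, -12, 0, -1],
    [0, 0, -15, 0, -1],
    [0, 0, -15, 0, -1],
    [0, 0, -15, 0, -1],
  ],
)

```text
clock: 9.7
eef_pos: [0.4335, 0.0289, 0.2113]
orientation: [3.141, -0.0, 1.571]
ft_force: [0.2, -0.4, -3.9]
grip_width: 0.0266
finger_force: 60.6
```

```bash
python3 - <<'E'
from h import *
o=bot.get_obs();print(o['eef_pos'],o['grip_width'],o['ft_force'],tool(o,[.4811,-.258,.2]))
w=grab('wrist');cv2.imwrite('pics/d.png',w['frame']);print(spig(w,(318,250),0,60))
E
```

```text
[0.43352551 0.02892909 0.21134941] 0.026633482640466305 [ 0.22155738 -0.42874209 -3.86759786] [-28.69   4.75   1.14]
(294, 210, 55, 26)
```

>>> jog_arm(
  deltas=[
    [-4, 0.7, 0, 0, -1],
    [-8.5, 1.4, 0, 0, -1],
    [-13, 2.1, 0, 0, -1],
    [-17.5, 2.8, 0, 0, -1],
    [-22, 3.6, 0, 0, -1],
    [-26, 4.3, 0.5, 0, -1],
    [-28.7, 4.7, 1.5, 0, -1],
    [-28.7, 4.7, 2, 0, -1],
    [-28.7, 4.7, 2, 0, -1],
    [-28.7, 4.7, 2, 0, -1],
    [-28.7, 4.7, 2, 0, -1],
  ],
)

```text
clock: 10.85
eef_pos: [0.4802, -0.2569, 0.1911]
orientation: [-3.141, -0.001, 1.572]
ft_force: [-0.4, 0.5, -1.9]
grip_width: 0.0266
finger_force: 60.4
```

```bash
python3 - <<'E'
from h import *
o=bot.get_obs();print(o['eef_pos'],o['ft_force'],tool(o,[.4813,-.258,.158]))
S,T=grab('scene'),grab('side')
p=proj(S,[.481,-.258,.12]).astype(int);q=proj(T,[.481,-.258,.12]).astype(int);print(p,q)
cr=lambda f,c:cv2.resize(f['frame'][c[1]-65:c[1]+65,c[0]-65:c[0]+65],(400,400),interpolation=cv2.INTER_CUBIC)
cv2.imwrite('pics/e.png',np.hstack([cr(S,p),cr(T,q)]))
E
```

```text
[ 0.48020404 -0.25688715  0.19106272] [-0.41607273  0.45855419 -1.89055078] [-0.11  0.11  3.31]
[388 224] [283 258]
```

View pics/e.png

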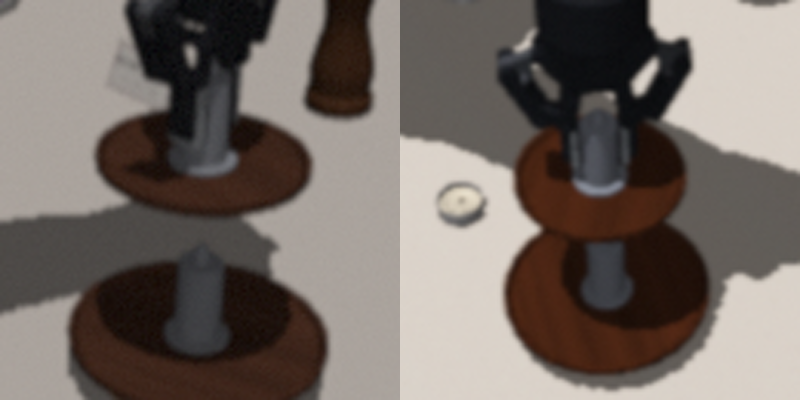

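Scene crop: the lower spigot (202,248) is under the held plate's centre (203,160). The side crop shows the two in line as well. I'll lower the middle tier.

>>> jog_arm(
  deltas=[
    [-0.1, 0.1, 2, 0, -1],
    [-0.1, 0.1, 3.2, 0, -1],
    [-0.1, 0.1, 3.7, 0, -1],
    [-0.1, 0.1, 4.1, 0, -1],
    [-0.1, 0.1, 4.4, 0, -1],
    [-0.1, 0.1, 4.4, 0, -1],
  ],
)

```text
clock: 11.55
eef_pos: [0.4815, -0.2591, 0.1473]
orientation: [-3.142, -0.0, 1.571]
ft_force: [0.4, -0.0, -2.4]
grip_width: 0.0267
finger_force: 60.4
```

Free so far, with the bottom at about 0.085 and below the spigot tip. I'll continue to seat.

>>> jog_arm(
  deltas=[
    [0, 0, 0.2, 0, -1],
    [0, 0, 0.4, 0, -1],
    [0, 0, 0.5, 0, -1],
    [0, 0, 0.5, 0, -1],
  ],
)

```text
clock: 11.95
eef_pos: [0.4816, -0.2592, 0.1424]
orientation: [3.141, 0.0, 1.571]
ft_force: [-0.2, 0.1, -2.8]
grip_width: 0.0268
finger_force: 60.7
```

>>> jog_arm(
  deltas=[
    [0, 0, 0.1, 0, -1],
    [0, 0, 0.1, 0, -1],
    [0, 0, 0.1, 0, 0.2],
    [0, 0, 0.1, 0, 1],
    [0, 0, 0.1, 0, 1],
    [0, 0, 0.1, 0, 1],
    [0, 0, -3, 0, 1],
    [0, 0, -7, 0, 1],
    [0, 0, -11, 0, 1],
    [0, 0, -14, 0, 1],
    [0, 0, -14, 0, 1],
    [0, 0, -14, 0, 1],
  ],
)

```text
clock: 13.15
eef_pos: [0.4819, -0.2593, 0.2828]
orientation: [3.14, 0.001, 1.571]
ft_force: [-0.6, 0.9, -0.6]
grip_width: 0.0852
finger_force: 0.0
```

```bash
python3 - <<'E'
from h import *
o=bot.get_obs();print(o['eef_pos'],o['ft_force'],tool(o,[.658,.139,.2]))
w=grab('wrist');cv2.imwrite('pics/f.png',w['frame']);print(spig(w,(318,190),0))
S,T=grab('scene'),grab('side')
p=proj(S,[.481,-.258,.10]).astype(int);q=proj(T,[.481,-.258,.1]).astype(int)
cr=lambda f,c:cv2.resize(f['frame'][c[1]-65:c[1]+65,c[0]-65:c[0]+65],(400,400),interpolation=cv2.INTER_CUBIC)
cv2.imwrite('pics/g.png',np.hstack([cr(S,p),cr(T,q)]))
E
```

```text
[ 0.48193953 -0.25934627  0.28277878] [-0.61497511  0.89252519 -0.55420865] [39.84 17.59  8.27]
(300, 172, 35, 41)
```

View pics/g.png

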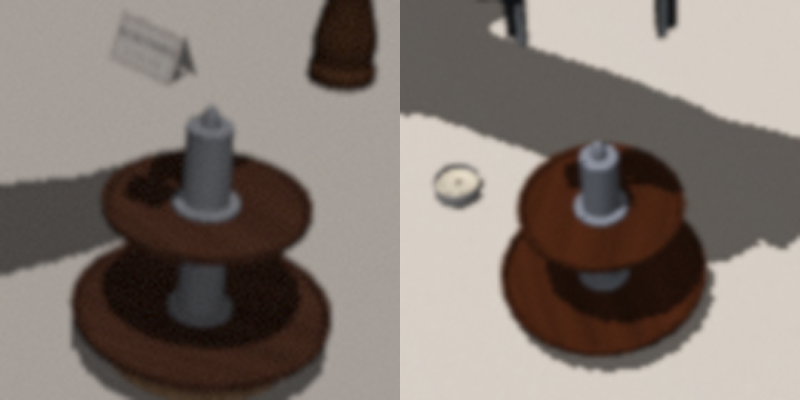

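The middle tier is seated upright: its foot is on the post, and the spigot sits at (210,118) in the scene crop. Next is the small tier.

>>> jog_arm(
  deltas=[
    [4, 1.8, 0, 0, 1],
    [8, 3.6, 0, 0, 1],
    [12, 5.4, 0, 0, 1],
    [16, 7.2, 0.5, 0, 1],
    [20, 9, 1.5, 0, 1],
    [24, 10.8, 3, 0, 1],
    [28, 12.6, 4.5, 0, 1],
    [32, 14.2, 6, 0, 1],
    [36, 16, 7.5, 0, 1],
    [39.8, 17.6, 8.3, 0, 1],
    [39.8, 17.6, 8.3, 0, 1],
    [39.8, 17.6, 8.3, 0, 1],
  ],
)

```text
clock: 14.5
eef_pos: [0.6565, 0.1395, 0.1969]
orientation: [-3.138, 0.001, 1.573]
ft_force: [-0.3, -0.2, -0.8]
grip_width: 0.0852
finger_force: 0.0
```

>>> jog_arm(
  deltas=[
    [0, 0, 0, 0, 1],
    [0, 0, 0, 0, 1],
  ],
)

```text
clock: 14.7
eef_pos: [0.6572, 0.1375, 0.1995]
orientation: [-3.141, 0.0, 1.569]
ft_force: [-0.0, -0.1, 0.1]
grip_width: 0.0853
finger_force: 0.0
```

```bash
python3 - <<'E'
from h import *
o=bot.get_obs();print(o['eef_pos'],o['ft_force'])
w=grab('wrist');cv2.imwrite('pics/i.png',w['frame']);print(spig(w,(318,190),0),spig(w,(318,190),0,80))
E
```

```text
[0.65717775 0.13745675 0.19950788] [-0.01157827 -0.12789861  0.10465821]
(305, 194, 27, 14) (305, 194, 27, 14)
```

View pics/i.png

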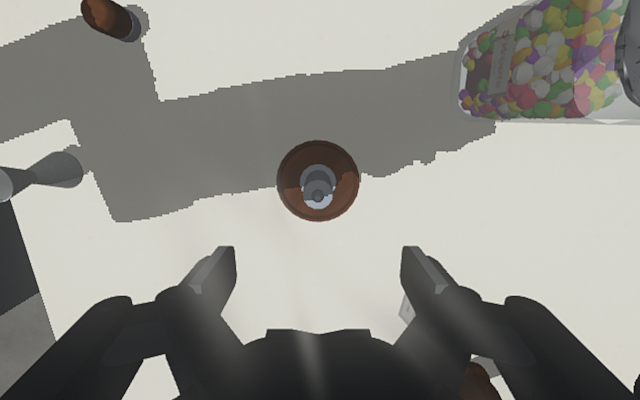

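The small tier's spigot is at (318,196) px, against the reference (318,202), so I need to move about 5 mm more in +y. The jar is well clear.

>>> jog_arm(
  deltas=[
    [0.45, 0, 0, 0, 1],
    [0.45, 0, 0, 0, 1],
    [0.45, 0, 0, 0, 1],
    [0.45, 0, 0, 0, 1],
  ],
)

```text
clock: 15.15
eef_pos: [0.6575, 0.1433, 0.1995]
orientation: [3.141, -0.0, 1.571]
ft_force: [-0.4, 0.1, 0.5]
grip_width: 0.0856
finger_force: 0.0
```

```bash
python3 - <<'E'
from h import *
for i in range(2):
    o=bot.get_obs();print(o['eef_pos'],o['orientation'])
    w=grab('wrist');print(spig(w,(318,190),0))
    
E
```

```text
[0.6575243  0.14327768 0.19947354] [ 3.14137773e+00 -2.66666953e-08  1.57071115e+00]
(303, 186, 32, 28)
[0.65753961 0.14324469 0.19937967] [3.14148787e+00 6.92623480e-05 1.57071817e+00]
(303, 189, 32, 25)
```

>>> jog_arm(
  deltas=[
    [0, 0, 4, 0, 1],
    [0, 0.1, 8, 0, 1],
    [0, 0.1, 12, 0, 1],
    [0, 0.1, 13.8, 0, 1],
    [0, 0.1, 13.8, 0, 1],
    [0, 0.1, 13.8, 0, -1],
    [0, 0.1, 13.8, 0, -1],
    [0, 0.1, 13.8, 0, -1],
    [0, 0.1, 13.8, 0, -1],
    [0, 0.1, 13.8, 0, -1],
    [0, 0.1, 13.8, 0, -1],
    [0, 0.1, 13.8, 0, -1],
  ],
)

```text
clock: 16.45
eef_pos: [0.6593, 0.1436, 0.063]
orientation: [3.139, -0.001, 1.571]
ft_force: [-1.2, 0.6, 6.2]
grip_width: 0.0269
finger_force: 59.2
```

>>> jog_arm(
  deltas=[
    [0, 0, 0, 0, -1],
    [0, 0, -4, 0, -1],
    [0, 0, -8, 0, -1],
    [0, 0, -12, 0, -1],
    [0, 0, -16, 0, -1],
    [0, 0, -20, 0, -1],
    [0, 0, -22, 0, -1],
    [0, 0, -22, 0, -1],
    [0, 0, -22, 0, -1],
  ],
)

```text
clock: 17.35
eef_pos: [0.6584, 0.1433, 0.2804]
orientation: [-3.141, 0.0, 1.571]
ft_force: [-0.4, 0.8, -1.9]
grip_width: 0.0265
finger_force: 59.6
```

```bash
python3 - <<'E'
from h import *
o=bot.get_obs();print(o['eef_pos'],o['grip_width'],o['ft_force'],tool(o,[.4818,-.2592,.26]))
w=grab('wrist');print(spig(w,(318,250),0,60));d=cv2.imread('pics/d.png');cv2.imwrite('pics/j.png',np.hstack([d[150:350,220:420],w['frame'][150:350,220:420]]).repeat(2,0).repeat(2,1))
E
```

```text
[0.65836245 0.14331056 0.28038715] 0.026481995890808824 [-0.44655134  0.81714816 -1.91597837] [-40.25 -17.65   2.06]
(298, 210, 48, 19)
```

View pics/j.png

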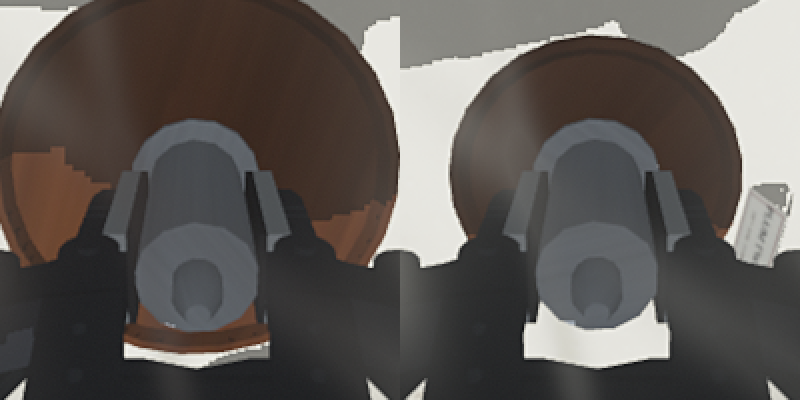

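The two held posts, middle on the left and small on the right, sit the same in the jaws: spigots at (197,313) and (197,311) in their halves. I can use the same TCP position for the drop.

>>> jog_arm(
  deltas=[
    [-4, -1.8, 0, 0, -1],
    [-8, -3.6, 0, 0, -1],
    [-12, -5.4, 0, 0, -1],
    [-16, -7.2, 0, 0, -1],
    [-20, -9, 0, 0, -1],
    [-24, -10.8, 0, 0, -1],
    [-28, -12.6, 0, 0, -1],
    [-32, -14.2, 0, 0, -1],
    [-36, -15.9, 0, 0, -1],
    [-40.2, -17.7, 0.5, 0, -1],
    [-40.2, -17.7, 1.5, 0, -1],
    [-40.2, -17.7, 2, 0, -1],
  ],
)

```text
clock: 18.6
eef_pos: [0.4795, -0.2588, 0.2583]
orientation: [-3.137, -0.003, 1.568]
ft_force: [0.2, 0.3, -3.2]
grip_width: 0.0266
finger_force: 59.7
```

>>> jog_arm(
  deltas=[
    [0, 0, 0, 0, -1],
    [0, 0, 0, 0, -1],
    [0, 0, 0, 0, -1],
  ],
)

```text
clock: 18.9
eef_pos: [0.4822, -0.2576, 0.2614]
orientation: [3.141, -0.0, 1.573]
ft_force: [-0.5, -0.1, -1.4]
grip_width: 0.0269
finger_force: 59.7
```

```bash
python3 - <<'E'
from h import *
o=bot.get_obs();print(o['eef_pos'],o['ft_force'],tool(o,[.4816,-.2592,.217]))
E
```

```text
[ 0.48216224 -0.25756787  0.26137019] [-0.53254254 -0.11331243 -1.35949296] [-0.16 -0.06  4.44]
```

>>> jog_arm(
  deltas=[
    [-0.1, 0, 1.5, 0, -1],
    [-0.1, 0, 2.6, 0, -1],
    [-0.1, 0, 3.1, 0, -1],
    [-0.1, 0, 3.5, 0, -1],
    [-0.1, 0, 3.8, 0, -1],
    [-0.1, 0, 3.8, 0, -1],
  ],
)

```text
clock: 19.5
eef_pos: [0.4815, -0.2596, 0.2231]
orientation: [-3.141, -0.0, 1.571]
ft_force: [0.6, 0.6, -2.3]
grip_width: 0.0265
finger_force: 59.7
```

>>> jog_arm(
  deltas=[
    [0, 0, 0.3, 0, -1],
    [0, 0, 0.5, 0, -1],
    [0, 0, 0.65, 0, -1],
    [0, 0, 0.65, 0, -1],
  ],
)

```text
clock: 19.9
eef_pos: [0.4817, -0.2598, 0.217]
orientation: [3.141, 0.0, 1.571]
ft_force: [1.0, 0.1, -0.8]
grip_width: 0.0265
finger_force: 60.0
```

>>> jog_arm(
  deltas=[
    [0, 0, 0.05, 0, -1],
    [0, 0, 0.05, 0, 0.2],
    [0, 0, 0.05, 0, 1],
    [0, 0, 0.05, 0, 1],
    [0, 0, 0.05, 0, 1],
    [0, 0, -3, 0, 1],
    [0, 0, -7, 0, 1],
    [0, 0, -11, 0, 1],
    [0, 0, -14, 0, 1],
    [0, 0, -14, 0, 1],
    [0, 0, -14, 0, 1],
    [0, 0, -14, 0, 1],
  ],
)

```text
clock: 21.1
eef_pos: [0.481, -0.2594, 0.3555]
orientation: [-3.14, -0.001, 1.571]
ft_force: [-0.2, 0.2, 0.1]
grip_width: 0.0855
finger_force: 0.0
```

```bash
python3 - <<'E'
from h import *
o=bot.get_obs();print(o['eef_pos'],tool(o,[.467,.300,.2]))
w=grab('wrist');cv2.imwrite('pics/k.png',w['frame']);print(spig(w,(318,190),0))
S,T=grab('scene'),grab('side')
p=proj(S,[.481,-.258,.13]).astype(int);q=proj(T,[.481,-.258,.13]).astype(int)
cr=lambda f,c:cv2.resize(f['frame'][c[1]-70:c[1]+70,c[0]-70:c[0]+70],(400,400),interpolation=cv2.INTER_CUBIC)
cv2.imwrite('pics/l.png',np.hstack([cr(S,p),cr(T,q)]))
E
```

```text
[ 0.48103849 -0.25936516  0.35545854] [55.92 -1.37 15.61]
(302, 173, 34, 42)
```

View pics/l.png

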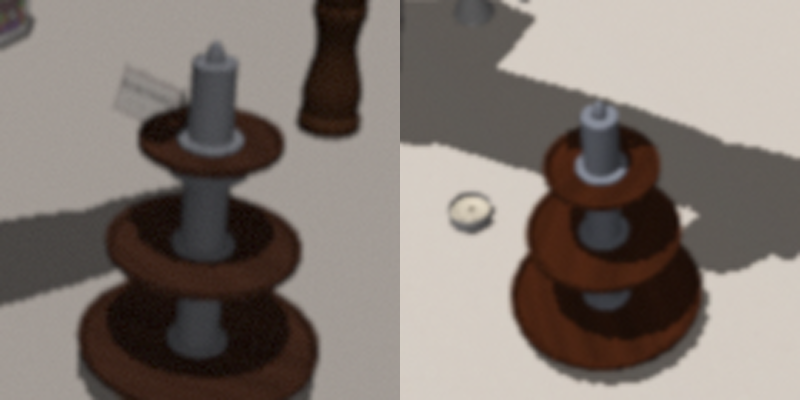

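Three tiers are stacked, upright and concentric, with the top spigot at (215,52) in the scene crop. The knob is next.

>>> jog_arm(
  deltas=[
    [4.5, 0, 0, 0, 1],
    [9, 0, 0, 0, 1],
    [13.5, 0, 1, 0, 1],
    [18, 0, 2.5, 0, 1],
    [22.5, -0.4, 4, 0, 1],
    [27, -0.6, 5.5, 0, 1],
    [31.5, -0.8, 7, 0, 1],
    [36, -1, 8.5, 0, 1],
    [40.5, -1.2, 10, 0, 1],
    [44.5, -1.3, 12, 0, 1],
    [48.5, -1.4, 14, 0, 1],
    [52.5, -1.4, 15.6, 0, 1],
  ],
)

```text
clock: 22.45
eef_pos: [0.4662, 0.2666, 0.1989]
orientation: [-3.14, 0.001, 1.571]
ft_force: [0.6, -1.0, -0.2]
grip_width: 0.0856
finger_force: 0.0
```

>>> jog_arm(
  deltas=[
    [3.4, 0, 0, 0, 1],
    [3.4, 0, 0, 0, 1],
    [3.4, 0, 0, 0, 1],
    [3.4, 0, 0, 0, 1],
    [3.4, 0, 0, 0, 1],
  ],
)

```text
clock: 22.95
eef_pos: [0.4675, 0.2981, 0.2009]
orientation: [-3.141, 0.0, 1.569]
ft_force: [-0.4, 0.1, 0.4]
grip_width: 0.0855
finger_force: 0.0
```

```bash
python3 - <<'E'
from h import *
o=bot.get_obs();print(o['eef_pos'],o['orientation'],o['joint_positions'])
w=grab('wrist');cv2.imwrite('pics/m.png',w['frame']);print([proj(w,[o['eef_pos'][0],o['eef_pos'][1],z]) for z in(.014,.038,.044)])
E
```

```text
[0.46753023 0.29813983 0.20093039] [-3.14143964e+00  3.61490661e-04  1.56930133e+00] [ 5.67791694e-01  3.38734768e-01 -1.72500529e-01  1.05988476e+00
 -2.22000411e-04  2.14008308e+00]
[array([318.02713607, 184.70869766]), array([318.0205308, 189.9130236]), array([318.018712  , 191.34606281])]
```

View pics/m.png

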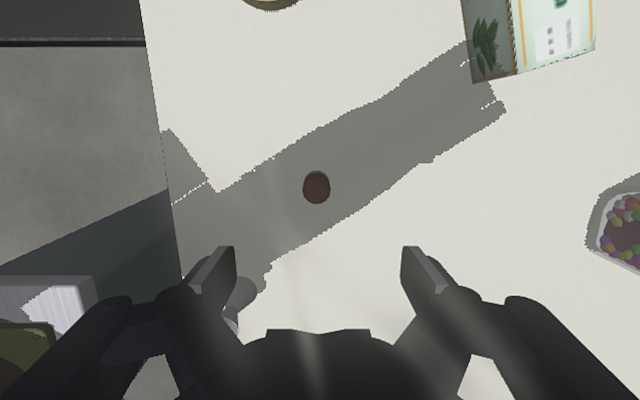

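The knob is at (316,187) px, almost under the TCP. The jigger, at (240,295), is well off to the side. I'll drop partway and check again.

>>> jog_arm(
  deltas=[
    [0.1, -0.1, 4, 0, 1],
    [0.1, -0.1, 8, 0, 1],
    [0.1, -0.1, 8, 0, 1],
    [0.1, -0.1, 8, 0, 1],
    [0.1, -0.1, 8, 0, 1],
  ],
)

```text
clock: 23.5
eef_pos: [0.468, 0.3009, 0.123]
orientation: [3.139, -0.002, 1.57]
ft_force: [0.2, 1.5, -1.2]
grip_width: 0.0851
finger_force: 0.0
```

```bash
python3 - <<'E'
from h import *
o=bot.get_obs();w=grab('wrist');o2=bot.get_obs();print(o['eef_pos'],o2['eef_pos'])
e,A,c=blob(w,(0,40,10),(25,255,150),(317,200),50);print(e,cv2.boundingRect(c))
x,y=o2['eef_pos'][:2]
pts=np.array([proj(w,[x+.015*np.cos(t),y+.015*np.sin(t),z]) for z in(.014,.038) for t in np.linspace(0,6.28,40)])
print(pts.min(0),pts.max(0),proj(w,[x,y+.001,.038])-proj(w,[x,y,.038]))
E
```

```text
[0.46800128 0.30086463 0.12295875] [0.46821617 0.30111179 0.12317996]
((314.5168762207031, 214.67922973632812), (37.245765686035156, 42.289852142333984), 178.69361877441406) (296, 194, 38, 42)
[298.4747774  188.24549734] [337.31228926 232.50240353] [-6.27910468e-04 -1.22831217e+00]
```

>>> jog_arm(
  deltas=[
    [-0.3, -0.2, 0, 0, 1],
    [-0.3, -0.2, 3, 0, 1],
    [-0.3, -0.2, 6, 0, 1],
    [-0.3, -0.2, 8.6, 0, 1],
    [-0.3, -0.2, 8.9, 0, 1],
    [-0.3, -0.2, 8.9, 0, 1],
    [-0.3, -0.2, 8.9, 0, -1],
    [-0.3, -0.2, 8.9, 0, -1],
    [-0.3, -0.2, 8.9, 0, -1],
    [-0.3, -0.2, 8.9, 0, -1],
    [-0.3, -0.2, 8.9, 0, -1],
    [-0.3, -0.2, 8.9, 0, -1],
  ],
  force=40,
)

```text
clock: 24.75
eef_pos: [0.4652, 0.2977, 0.0329]
orientation: [3.14, -0.001, 1.571]
ft_force: [-0.2, -0.6, 5.1]
grip_width: 0.0288
finger_force: 39.3
```

>>> jog_arm(
  deltas=[
    [0, 0, 0, 0, -1],
    [0, 0, 0, 0, -1],
  ],
)

```text
clock: 24.95
eef_pos: [0.4652, 0.2977, 0.0329]
orientation: [3.14, -0.001, 1.571]
ft_force: [-0.8, -0.6, 6.4]
grip_width: 0.0286
finger_force: 39.3
```

```bash
python3 - <<'E'
from h import *
o=bot.get_obs();w=grab('wrist');print(o['eef_pos'],o['grip_width'],o['finger_force'],o['ft_force'])
x,y=o['eef_pos'][:2]
cv2.imwrite('pics/n.png',w['frame'][180:380,220:420].repeat(3,0).repeat(3,1))
print((proj(w,[x,y,.044])-[220,180])*3,(proj(w,[x,y-.015,.038])-[220,180])*3,(proj(w,[x,y-.005,.044])-[220,180])*3)
E
```

```text
[0.4652241  0.29773087 0.0328727 ] 0.028589452289003288 39.349956436199136 [-0.84442199 -0.6402533   6.42591776]
[293.90762884 318.4976376 ] [293.84395634 379.50807768] [293.90198239 347.97232407]
```

View pics/n.png

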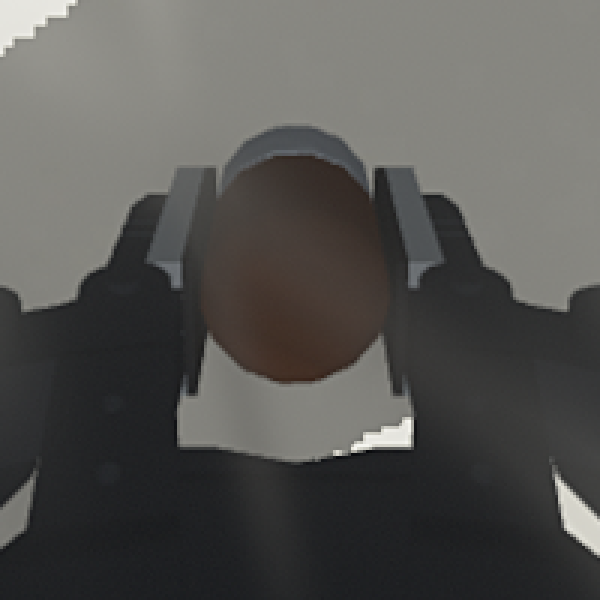

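The knob is gripped squarely: its near edge is at 382 px against 379.5 predicted, so it's centred to within 1 mm. I'll lift and carry it.

>>> jog_arm(
  deltas=[
    [0, 0, -4, 0, -1],
    [0, 0, -8, 0, -1],
    [0, 0, -12, 0, -1],
    [0, 0, -16, 0, -1],
    [0, 0, -20, 0, -1],
    [0, 0, -24, 0, -1],
    [0, 0, -28, 0, -1],
    [0, 0, -29, 0, -1],
    [-4, 0.1, -29, 0, -1],
    [-8, 0.2, -29, 0, -1],
    [-12, 0.3, -29, 0, -1],
    [-16, 0.4, -29, 0, -1],
  ],
)

```text
clock: 26.2
eef_pos: [0.4677, 0.1359, 0.3206]
orientation: [-3.14, 0.001, 1.572]
ft_force: [0.6, -0.2, -1.3]
grip_width: 0.0292
finger_force: 40.1
```

>>> jog_arm(
  deltas=[
    [-4, 0.1, 0, 0, -1],
    [-8, 0.3, 0, 0, -1],
    [-12, 0.4, 0, 0, -1],
    [-16, 0.5, 0, 0, -1],
    [-20, 0.7, 0, 0, -1],
    [-24, 0.9, 0, 0, -1],
    [-28, 1, 0, 0, -1],
    [-32, 1.1, 0, 0, -1],
    [-36, 1.2, 0, 0, -1],
    [-39.6, 1.2, 0, 0, -1],
    [-39.6, 1.2, 0, 0, -1],
    [-39.6, 1.2, 0, 0, -1],
  ],
)

```text
clock: 27.4
eef_pos: [0.4798, -0.259, 0.3204]
orientation: [-3.139, -0.002, 1.569]
ft_force: [-0.0, 1.5, -1.7]
grip_width: 0.0287
finger_force: 40.1
```

>>> jog_arm(
  deltas=[
    [0, 0, 0, 0, -1],
    [0, 0, 0, 0, -1],
    [0, 0, 0, 0, -1],
  ],
)

```text
clock: 27.7
eef_pos: [0.4806, -0.2576, 0.3219]
orientation: [-3.142, -0.0, 1.572]
ft_force: [-0.6, 0.6, -0.6]
grip_width: 0.0286
finger_force: 40.1
```

```bash
python3 - <<'E'
from h import *
o=bot.get_obs();print(o['eef_pos'],o['ft_force'],o['grip_width'],tool(o,[.4817,-.2594,.275]))
E
```

```text
[ 0.48059694 -0.25759528  0.32188948] [-0.56918666  0.55080488 -0.6287741 ] 0.02864124227381208 [-0.18  0.11  4.69]
```

>>> jog_arm(
  deltas=[
    [-0.1, 0.1, 2, 0, -1],
    [-0.1, 0.1, 3.5, 0, -1],
    [-0.1, 0.1, 4.3, 0, -1],
    [-0.1, 0.1, 4.8, 0, -1],
    [-0.1, 0.1, 5.2, 0, -1],
    [-0.1, 0.1, 5.2, 0, -1],
  ],
)

```text
clock: 28.3
eef_pos: [0.4816, -0.2595, 0.2698]
orientation: [-3.142, -0.0, 1.571]
ft_force: [-1.1, 0.2, -0.7]
grip_width: 0.0287
finger_force: 40.1
```

>>> jog_arm(
  deltas=[
    [0, 0, 0.3, 0, -1],
    [0, 0, 0.6, 0, -1],
    [0, 0, 0.8, 0, -1],
    [0, 0, 0.9, 0, -1],
    [0, 0, 0.9, 0, -1],
  ],
)

```text
clock: 28.8
eef_pos: [0.4816, -0.2597, 0.2609]
orientation: [3.141, 0.0, 1.571]
ft_force: [-0.2, -0.5, -0.6]
grip_width: 0.0287
finger_force: 40.1
```

>>> jog_arm(
  deltas=[
    [0, 0, 0.1, 0, -1],
    [0, 0, 0.1, 0, -1],
    [0, 0, 0.1, 0, 0.0],
    [0, 0, 0.1, 0, 1],
    [0, 0, 0.1, 0, 1],
    [0, 0, 0.1, 0, 1],
    [0, 0, -2, 0, 1],
    [0, 0, -5, 0, 1],
    [0, 0, -8, 0, 1],
    [0, 0, -11, 0, 1],
    [0, 0, -11, 0, 1],
    [0, 0, -11, 0, 1],
  ],
)

```text
clock: 30.0
eef_pos: [0.4819, -0.2598, 0.3712]
orientation: [3.14, 0.001, 1.571]
ft_force: [-0.5, 1.1, -0.6]
grip_width: 0.0855
finger_force: 0.0
```

```bash
python3 - <<'E'
from h import *
o=bot.get_obs();print(o['eef_pos'],o['grip_width'])
S,T=grab('scene'),grab('side')
p=proj(S,[.481,-.258,.15]).astype(int);q=proj(T,[.481,-.258,.15]).astype(int)
cr=lambda f,c:cv2.resize(f['frame'][c[1]-80:c[1]+80,c[0]-80:c[0]+80],(400,400),interpolation=cv2.INTER_CUBIC)
cv2.imwrite('pics/o.png',np.hstack([cr(S,p),cr(T,q)]))
E
```

```text
[ 0.48191263 -0.25984883  0.37116265] 0.08552121565588947
```

View pics/o.png

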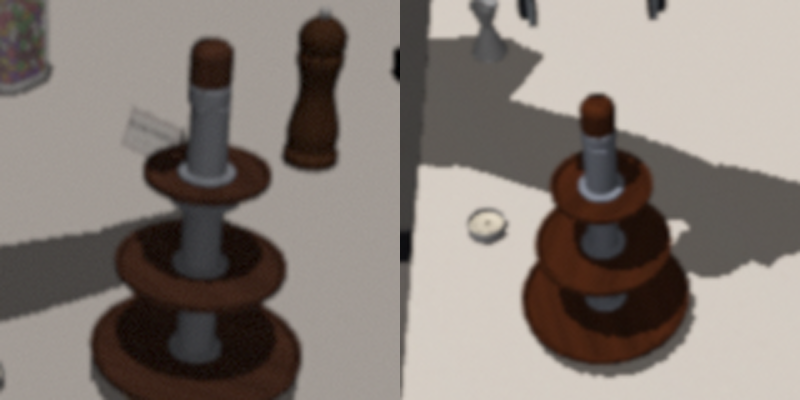

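The knob is seated and in line on the small tier's post: (211,62) in the scene crop and (598,115) in the side crop. The stand is upright and the gripper is clear, so I'm handing in the job.

```bash
python3 -c "
from rig import bot
print(bot.finish_job())"
```

```text
the job is handed in; nothing more can be done
None
```

The dessert stand is assembled on the cork mat and handed in at about 30 s: large, middle and small tiers plus the knob look seated and upright in the last camera views, with the gripper clear and the bystanders untouched, but no verdict was returned.

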